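# Start the tube mixer

### The job

Start the tube mixer with closed fingertips, in this order: press its raised hold-down bar fully down over the tubes, press the raised end of the power box's rocker so that it goes fully over to on, then press the round key on the control pod fully home and let it spring back. Only press: do not lift, carry or shove anything, and leave the other two keys, the tube block and everything else on the bench alone.

Things in the scene. Friction and masses are not known exactly. Their poses are not given: they have to be found in the camera images.
- mixer: white tube mixer fixed to the bench, 200 (x) x 170 (y) x 86 mm to its aluminium platform; two posts at its back rise to 155 mm; origin under its centre; its front (own -x) roughly faces the robot, z up
- clamp (a joint): hinge of the mixer's steel hold-down bar, rad: near 0 (to 0.2) raised in front, 0.6 fully down and level over the tubes (hard stop). It stays where it is left; about 2 to 3 N at the pad pushes it down
- clamp_pad (a point): centre of the upper face of the bar's push pad (rubber-faced cross plate at the bar's free front end, 28 mm deep, 140 mm wide); moves with the bar on an arc of 150 mm radius about the hinge. With the bar fully down it lies at x -65, y 0, z 157 mm in the mixer's frame
- clamp_hinge (a point): middle of the bar's hinge axis at the mixer's back, at x 85, y 0, z 150 mm in the mixer's frame; the axis runs along the mixer's y
- tube_block: loose aluminium block of 24 small tubes on the mixer's platform between low lips, 78 x 100 x 52 mm, top 138 mm above the bench; origin under its centre; under the hold-down bar, not to be lifted
- power_box: loose grey mains box on rubber feet, 66 (x) x 130 (y) x 50 mm, about 0.8 kg; origin under its centre; the rocker sits on its top, 20 mm towards its own +y, and runs along its y
- rocker (a joint): white paddle rocker on the power box, 64 mm long (32 mm each side of the pivot), 30 mm wide, rad: 0 = off (own +y end standing up), 0.36 = fully over to on (that end level, the other standing up). Stays where it is left; about 2 N near the raised end tips it
- rocker_raised_end (a point): point on the upper face of the rocker's raised (on) half, 22 mm out from the pivot; comes down about 8 mm to 62 mm above the bench when fully on, 22 mm along the box's +y from point rocker_pivot
- rocker_pivot (a point): middle of the rocker, 62 mm above the bench, in the power box's frame at y 20 mm
- pod: white control pod fixed to the bench, 90 (x) x 164 (y) x 35 mm; three white keys of different shape stand in a row on it, 52 mm apart along its y, their order varying; origin under its centre
- round_key_top (a point): centre of the top of the round key on the pod: white, round, 30 mm across, its top 55 mm above the bench, 12 mm above its black collar
- round_key (a joint): round key, m: 0 up, 0.006 fully down (hard stop); spring return, 1.2 N to start and about 4 N fully down
- square_key_top (a point): centre of the top of the square key on the pod: white, square, 20 x 20 mm, its top 55 mm above the bench, 12 mm above its black collar
- square_key (a joint): square key, m: 0 up, 0.006 fully down (hard stop); spring return, 1.2 N to start and about 4 N fully down
- oblong_key_top (a point): centre of the top of the oblong key on the pod: white, oblong, 34 x 13 mm, its top 55 mm above the bench, 12 mm above its black collar
- oblong_key (a joint): oblong key, m: 0 up, 0.006 fully down (hard stop); spring return, 1.2 N to start and about 4 N fully down
- jar: small amber jar, 36 mm across, 60 mm high; origin at the centre of its underside; bystander
- microplate: flat pale well plate lying on the table, 86 x 128 x 14 mm; origin under its centre; bystander
- tip_box: box of pipette tips, 85 x 120 x 65 mm; origin under its centre; bystander
- tube_rack: orange rack with two capped tubes, 45 x 85 x 113 mm; origin under its centre; bystander
- pen_beaker: clear beaker of pens, 62 mm across, 142 mm high with the pens; origin under its centre; bystander
- reagent_bottle: clear bottle, 72 mm across, 150 mm high; origin under its centre; bystander
- marker: grey and black marker pen lying flat, 125 mm long, 16 mm thick; origin on the table under it; bystander

How it is judged:
By the outcome, as a careful person would: the job done as asked, in the order asked, and still so for the second after the job is handed in, with the robot touching nothing.
It also fails if it takes over 56 s, if anything falls off the work surface, if the arm or the gripper's body presses on something with over 40 N, if the wrist force passes 120 N, or if a joint passes its speed limit or range.

### The arm

A 6-joint arm with a two-finger parallel gripper is mounted at the origin on the work surface. World frame = base frame: x ahead of the robot, y to its left, z up, the work surface at z = 0. Lengths are in m, angles in rad, forces in N, time in s.
With the tool pointing down it reaches from about 0.35 to 0.975 m from the base axis. Payload 7.1 kg.
Tool frame: the origin (TCP) lies midway between the tips of the shut fingers; the grasp point (between the pads) lies 19 mm behind it; z points along the fingers, x is the direction in which the jaws open and shut, and the axes are right-handed (so a half turn about z gives the same grasp; the last joint's range is limited). The gripper opens to 88 mm and grips with 3 to 60 N. Pads are 20 mm wide; open, the fingers measure 115 mm over their backs; the gripper's body (75 mm by 178 mm) begins 61 mm behind the grasp point.
Start: joints at [1.16, 0.423, 1.63, -0, 1.089, -0.019], TCP at [0.239, 0.578, 0.188] pointing down, gripper open.
Joint ranges: [-3, 3], [-0.9, 2.11], [0.09, 2.58], [-1.31, 4.45], [0.11, 2.69], [-2.54, 2.54]. Speed limits (rad/s): [2.39, 2.39, 3.01, 3.14, 3.14, 3.14].

### API

Orientations are given as a unit quaternion [w, x, y, z].
In Python, from station import move_pose, movel, movej, command_gripper, wait, inverse_kinematics, read_camera, camera_info, MotionError, job_done, get_time, get_joint_pos, get_qvel, get_effort, get_tcp_pos, get_ee_rot, get_ft_force, get_ft_torque, get_grip_width gives the robot as it stands. Calls block until the motion is done:
- move_pose(position, orientation): joint-space move of the TCP to a pose.
- movel(position, frame=None, v=0.15, until_force=None): straight line of the TCP; frame=None keeps the orientation; v is the mean speed in m/s. With until_force (N) it stops when the force on the tool has changed by that much, and returns True; else False.
- movej(angles): joint-space move.
- command_gripper(opening): opening from 0.0 (shut) to 1.0 (fully open); the grip force is fixed at half the most; returns when the fingers have stopped.
- wait(seconds).
- inverse_kinematics(position, orientation): joint angles nearest the present ones, or None.
- read_camera(name): name is "scene" or "top" or "wrist"; returns the picture (420x560x3 uint8, red, green, blue); there is no depth.
- camera_info(name): a dict with "intrinsics" (3x3 intrinsics, pixels), "T" (4x4, takes a point from camera to world coordinates); the wrist camera has in their place "tool_from_camera" (4x4, takes a point from camera to tool coordinates, whose origin is the TCP and whose axes are the tool frame's). Camera axes: x right, y up, looking along -z (the intrinsics and any distortion apply to the point x, -y, -z); pixel columns grow to the right and rows downward; lengths in m; the calibration is good to about 2 mm. The wrist camera is an equidistant fisheye: a pixel r from the principal point sees the ray r / f radians off the axis. A picture is of the moment at which its call begins: read the wrist's pose just before it. camera_info takes no time and is no camera call.
A pose or a line that the arm cannot do raises MotionError and nothing moves.
- job_done(): hands the job in, once; it reports no verdict.
Readings, each from a call of its own:
- get_time(): time.
- get_joint_pos(): joint angles.
- get_qvel(): joint speeds.
- get_effort(): joint torques, N m.
- get_tcp_pos(): TCP position.
- get_ee_rot(): TCP orientation.
- get_ft_force(): force on the tool from outside, world axes, zero at the start.
- get_ft_torque(): the same for the moment, N m.
- get_grip_width(): opening from 0.0 (shut) to 1.0 (fully open).
Only numpy, scipy, OpenCV 4.12 (cv2) and the standard library are available. Lean on these libraries where they do the work, as an engineer would, in place of code of your own. Each camera call takes 0.05 s, during which the arm holds its last target.

## Working session

There is one attempt and no reset: what is moved stays moved. The work goes in short steps, each a Python script; the robot and the scene stay as the last script left them, time stands still between calls to the robot, and variables do not carry over. Pictures are saved under pics/ and viewed, and the job is handed in when it is done.

```bash
mkdir -p pics; ls
python3 - <<'E'
from station import *
import cv2,numpy as np
np.set_printoptions(precision=4,suppress=True)
for n in("scene","top","wrist"):
    im=read_camera(n); cv2.imwrite(f"pics/{n}0.png",im[:,:,::-1])
    print(n,camera_info(n))
print(get_time(),get_ee_rot(),get_tcp_pos())
E
```

```text
pics
scene {'intrinsics': array([[520.3177,   0.    , 274.3169],
       [  0.    , 520.3177, 212.7388],
       [  0.    ,   0.    ,   1.    ]]), 'T': array([[ 0.0675, -0.7119,  0.699 ,  1.3404],
       [ 0.9976,  0.0571, -0.0381, -0.059 ],
       [-0.0127,  0.6999,  0.7141,  0.973 ],
       [ 0.    ,  0.    ,  0.    ,  1.    ]])}
top {'intrinsics': array([[512.7941,   0.    , 285.3282],
       [  0.    , 512.7941, 205.8449],
       [  0.    ,   0.    ,   1.    ]]), 'T': array([[-0.0287,  0.9931, -0.1133,  0.436 ],
       [-0.9995, -0.0271,  0.0153, -0.0119],
       [ 0.0121,  0.1137,  0.9934,  1.3328],
       [ 0.    ,  0.    ,  0.    ,  1.    ]])}
wrist {'intrinsics': array([[325.1923,   0.    , 284.0809],
       [  0.    , 325.1923, 206.0147],
       [  0.    ,   0.    ,   1.    ]]), 'tool_from_camera': array([[ 1.    ,  0.001 ,  0.0012,  0.0003],
       [ 0.0013, -0.9569, -0.2903, -0.0803],
       [ 0.0009,  0.2903, -0.9569, -0.1974],
       [ 0.    ,  0.    ,  0.    ,  1.    ]])}
0.15 [ 0.0003  0.8312  0.5559 -0.0005] [0.2384 0.5772 0.187 ]
```

View pics/scene0.png

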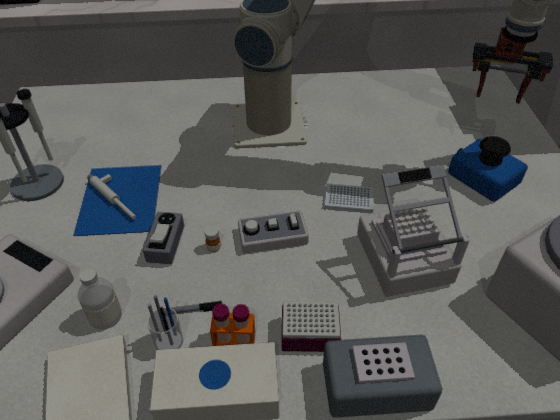

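View pics/top0.png

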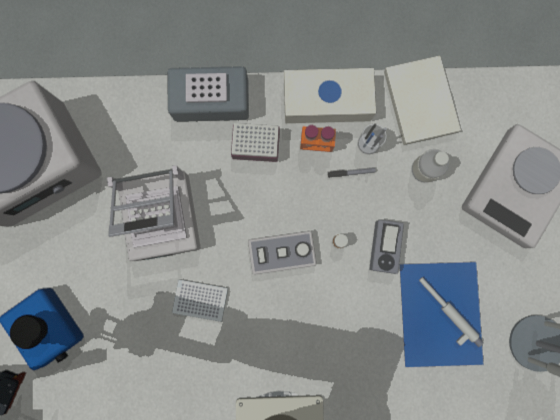

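View pics/wrist0.png

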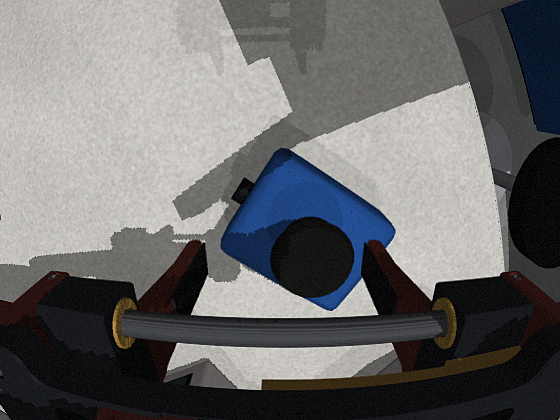

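The top view shows the mixer around (152,215), the pod at (282,252) with the round key at its right end (303,249), the jar at (341,241) and the power box at (387,247). I'll zoom in on each.

Run:
```python
import cv2,numpy as np
t=cv2.imread("pics/top0.png");s=cv2.imread("pics/scene0.png")
def crop(im,x,y,w,h,k): return cv2.resize(im[y:y+h,x:x+w],None,fx=k,fy=k,interpolation=cv2.INTER_CUBIC)
cv2.imwrite("pics/tz1.png",crop(t,95,155,130,115,6)[:600,:800])
cv2.imwrite("pics/tz2.png",crop(t,240,205,170,80,4.7))
cv2.imwrite("pics/sz1.png",crop(s,350,155,125,140,4.2))
cv2.imwrite("pics/sz2.png",crop(s,135,195,180,75,4.4))
```

```text
(no output)
```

View pics/tz1.png

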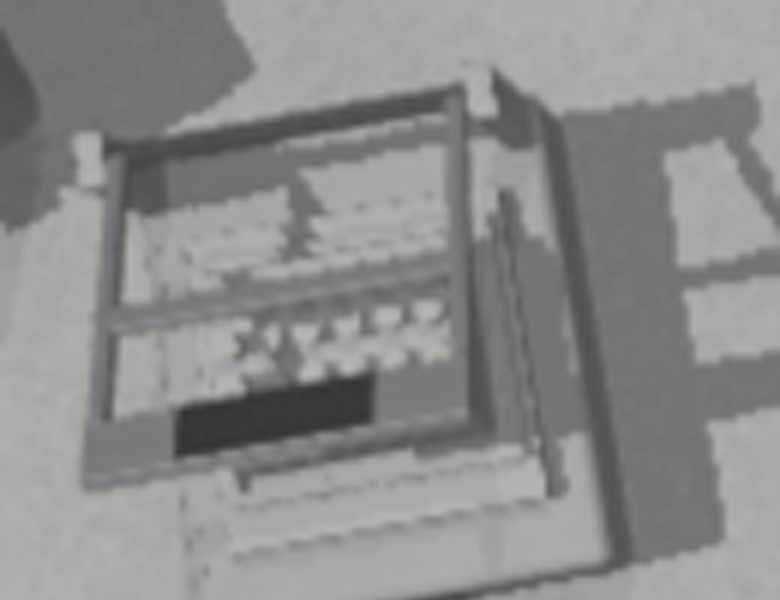

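View pics/tz2.png

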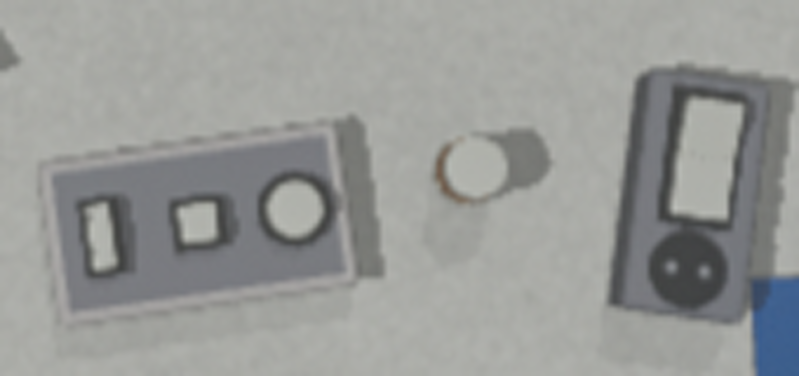

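View pics/sz1.png

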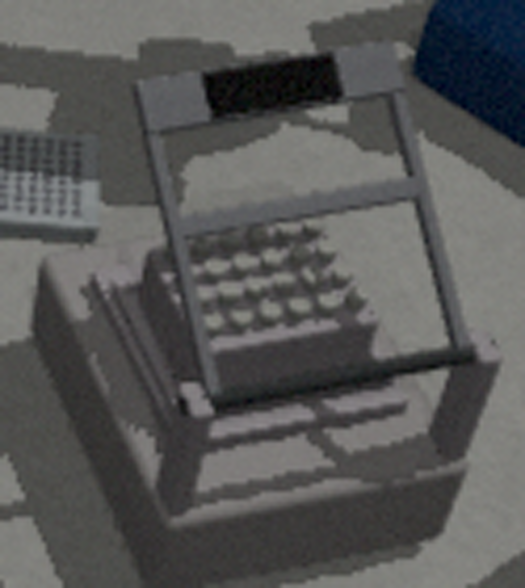

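View pics/sz2.png

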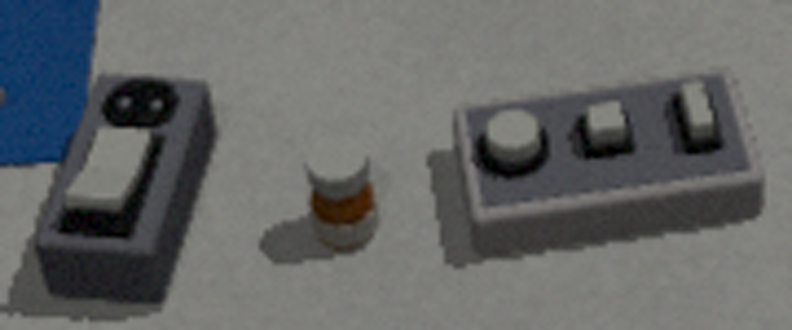

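The round key is at the pod's right (-y) end. The box's rocker end faces away from the robot, and the socket end is nearer. The black rubber patch of the raised bar is visible in both views, so I'll triangulate now.

```bash
cat > h.py <<'E'
from station import *
import cv2,numpy as np
np.set_printoptions(precision=4,suppress=True)
def ray(n,p):
    c=camera_info(n);K=c["intrinsics"];T=c["T"]
    d=np.array([(p[0]-K[0,2])/K[0,0],-(p[1]-K[1,2])/K[1,1],-1.]);d=T[:3,:3]@d
    return T[:3,3],d/np.linalg.norm(d)
def plane(n,p,z):
    o,d=ray(n,p);return o+d*(z-o[2])/d[2]
def tri(pt,ps):
    o1,d1=ray("top",pt);o2,d2=ray("scene",ps)
    A=np.c_[d1,-d2];s=np.linalg.lstsq(A,o2-o1,rcond=None)[0]
    a=o1+s[0]*d1;b=o2+s[1]*d2
    return (a+b)/2,np.linalg.norm(a-b)
def blobs(im,lo,hi,roi,amin=20,grey=None):
    x,y,w,h=roi;c=im[y:y+h,x:x+w]
    m=cv2.inRange(c,lo,hi)
    n,l,st,ce=cv2.connectedComponentsWithStats(m,connectivity=4)
    out=[]
    for i in range(1,n):
        if st[i,4]>=amin:
            ct=cv2.findContours((l==i).astype(np.uint8),cv2.RETR_EXTERNAL,cv2.CHAIN_APPROX_NONE)[0][0]
            (cx,cy),(bw,bh),a=cv2.minAreaRect(ct)
            out.append((st[i,4],ce[i]+[x,y],(cx+x,cy+y,bw,bh,a),cv2.boxPoints(cv2.minAreaRect(ct))+[x,y]))
    return out
E
python3 - <<'E'
from h import *
t=cv2.imread("pics/top0.png");s=cv2.imread("pics/scene0.png")
print("black pad top");[print(b[0],b[1],b[2]) for b in blobs(t,(0,0,0),(60,60,60),(115,205,50,35))]
print("black pad scene");[print(b[0],b[1],b[2]) for b in blobs(s,(0,0,0),(55,55,55),(385,160,60,30))]
print("pod keys top");
for th in (165,):
  [print(b[0],b[1],b[2]) for b in blobs(t,(th,)*3,(255,)*3,(255,238,60,28))]
  print("pod keys scene");[print(b[0],b[1],b[2]) for b in blobs(s,(th-10,)*3,(255,)*3,(243,210,58,30),10)]
  print("rocker top");[print(b[0],b[1],b[2],b[3].ravel()) for b in blobs(t,(th,)*3,(255,)*3,(380,222,20,32))]
  print("rocker scene");[print(b[0],b[1],b[2],b[3].ravel()) for b in blobs(s,(th-30,)*3,(255,)*3,(148,220,25,30),10)]
for n,im,pts in(("t",t,[(303,249),(282,252),(390,230),(390,245),(270,252)]),("s",s,[(251,226),(272,222),(158,238),(163,228)])):
  print(n,[im[y,x].tolist() for x,y in pts])
E
```

```text
black pad top
213 [139.8498 223.831 ] (139.94694709777832, 223.71352767944336, 6.919391632080078, 31.683534622192383, 79.50852966308594)
black pad scene
387 [414.0853 175.4806] (414.4647674560547, 175.30033493041992, 12.454615592956543, 32.32406997680664, 79.99201965332031)
pod keys top
79 [302.3671 249.1899] (302.5, 249.5, 9.0, 9.0, 90.0)
43 [261.     255.2558] (260.8599991798401, 255.02000045776367, 11.879395484924316, 3.6769556999206543, 81.8698959350586)
43 [281.6977 252.093 ] (281.71154022216797, 252.05769157409668, 6.275716304779053, 6.471832275390625, 78.69007110595703)
pod keys scene
rocker top
242 [389.5289 238.5537] (389.47398853302, 238.41907691955566, 10.644003868103027, 23.036666870117188, 8.746162414550781) [382.4624 248.9942 385.9653 226.2254 396.4855 227.8439 392.9827 250.6127]
rocker scene
t [[172, 178, 176], [171, 177, 176], [168, 174, 172], [170, 176, 173], [128, 123, 121]]
s [[124, 133, 131], [125, 132, 131], [120, 128, 127], [129, 134, 133]]
```

Run:
```python
from h import *
t=cv2.imread("pics/top0.png");s=cv2.imread("pics/scene0.png")
# whitish vs bluish-grey: use R channel
for th in (140,152):
  print("top",th);[print(b[0],b[1],np.array(b[2])) for b in blobs(t,(0,0,th),(255,)*3,(255,238,57,28))]
for th in (112,120):
  print("scene",th);[print(b[0],b[1],np.array(b[2])) for b in blobs(s,(0,0,th),(255,)*3,(243,210,58,32),10)]
  print("rock",th);[print(b[0],b[1],np.array(b[2])) for b in blobs(s,(0,0,th),(255,)*3,(148,220,27,30),10)]
P,e=tri((139.95,223.75),(414.4,175.3));print("pad",P,e)
R1=plane("top",(303,249.2),.055);print("round top plane",R1)
for p in [(282,252),(261,255.2)]: print(plane("top",p,.055))
print("rocker ctr plane",plane("top",(389.5,238.5),.064))
# hinge ends (bar pivot, at posts) and bar rod
for a,b in [((115,181),(398,250)),((171.5,170.5),(461,240))]: print("hinge end",tri(a,b))
cv2.imwrite("pics/sz3.png",cv2.resize(s[205:265,140:200],None,fx=10,fy=10,interpolation=cv2.INTER_CUBIC))
```

```text
top 140
42 [262.6667 238.6667] [265. 239.   2.  20.  90.]
103 [302.4466 249.0097] [302.5 249.   10.   11.   90. ]
60 [261.1333 254.7667] [261.0769 254.6154  13.1477   4.4653  82.875 ]
56 [281.8214 251.6071] [281.5 251.5   7.    7.   90. ]
30 [304.8667 264.4667] [303. 264.   2.  16.  90.]
top 152
25 [262.52 238.72] [263.5 239.    2.   17.   90. ]
95 [302.1684 248.9053] [302. 249.  10.  10.  90.]
53 [281.7736 251.6792] [281.5 251.5   7.    7.   90. ]
55 [261.     254.8545] [261. 255.  12.   4.  90.]
scene 112
298 [264.2148 212.5772] [271.5 214.    8.   57.   90. ]
41 [293.1707 218.1707] [293.2353 217.9412   9.2164   4.3656  75.9638]
40 [272.35 220.8 ] [272.5 220.5   5.    7.   90. ]
74 [251.1216 223.6622] [251.  223.5   7.   10.   90. ]
74 [276.9054 238.2973] [276.56   238.42     1.5556  47.3762  81.8699]
rock 112
188 [159.7819 231.5798] [159.6    231.8     11.6276  19.6774  26.5651]
scene 120
259 [262.3822 212.444 ] [269.5 214.    8.   53.   90. ]
35 [293.2    218.2857] [293.05   218.15     9.1706   3.7947  71.565 ]
38 [272.2368 220.8684] [272.5 220.5   5.    7.   90. ]
71 [251.1549 223.7042] [251.  223.5   7.   10.   90. ]
rock 120
180 [159.8333 231.6222] [159.9    231.7     11.1803  19.2302  26.5651]
pad [0.5313 0.2839 0.2354] 0.0015020019314268345
round top plane [ 0.4721 -0.0724  0.055 ]
[ 0.4667 -0.02    0.055 ]
[0.4603 0.0323 0.055 ]
rocker ctr plane [ 0.4922 -0.2872  0.064 ]
hinge end (array([0.6369, 0.3033, 0.1355]), np.float64(0.12498050091558667))
hinge end (array([0.6738, 0.2849, 0.1884]), np.float64(0.12206799283928366))
```

View pics/sz3.png

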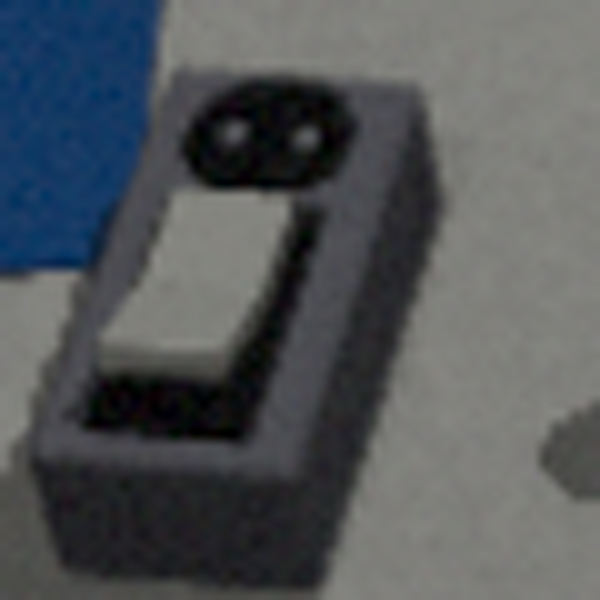

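Run:
```python
from h import *
for a,b in [((115,181),(461,240)),((171.5,170.5),(398,250))]: print("hinge end",*tri(a,b))
for n,a,b in [("round",(302.4,249),(251.1,223.6)),("sq",(281.7,251.7),(272.3,220.8)),("obl",(261.1,254.9),(293.2,218.2))]: print(n,*tri(a,b))
# pad plate corners: top zoom6 +(95,155); scene zoom4.2 +(350,155)
T=lambda x,y:(x/6+95-.4,y/6+155-.4); S=lambda x,y:(x/4.2+350-.4,y/4.2+155-.4)
print("plate front L(+y)",*tri(T(85,485),S(390,45)));print("plate front R(-y)",*tri(T(467,420),S(140,88)))
# rocker: raised-end upper edge and low end edge corners
U=lambda x,y:(x/10+140-.45,y/10+205-.45); V=lambda x,y:(x/4.7+240-.4,y/4.7+205-.4)
print("raised -y",*tri(V(747,100),U(102,358)));print("raised +y",*tri(V(687,93),U(230,372)))
print("low -y",*tri(V(727,225),U(178,192)));print("low +y",*tri(V(668,217),U(295,205)))
# box outline top at z=.05
for c in [(648,70),(772,82),(742,322),(612,303)]: print("box corner",plane("top",V(*c),.05))
```

```text
hinge end [0.6415 0.369  0.1445] 0.005863223936962523
hinge end [0.6613 0.2329 0.1485] 0.0009465763350942987
round [ 0.4727 -0.0697  0.0536] 0.002438286153497487
sq [ 0.4675 -0.0179  0.0536] 0.002667787950687832
obl [0.4612 0.0336 0.0518] 0.003019239585977108
plate front L(+y) [0.5081 0.3497 0.2387] 0.003036564018839952
plate front R(-y) [0.5276 0.2157 0.2362] 0.004013707738074857
raised -y [ 0.5224 -0.3074  0.0698] 0.004966507307561399
raised +y [ 0.5272 -0.2772  0.0675] 0.003570340819331808
low -y [ 0.4575 -0.2973  0.0563] 0.003443096122145233
low +y [ 0.4627 -0.2677  0.0545] 0.0011328243130762096
box corner [ 0.5414 -0.2624  0.05  ]
box corner [ 0.5332 -0.3286  0.05  ]
box corner [ 0.4063 -0.3057  0.05  ]
box corner [ 0.4183 -0.2372  0.05  ]
```

Checks: key heights come out at 52–54 mm (given 55) with 52 mm spacing. The hinge is at 145–148 mm (given 150), the plate is 135 mm wide (given 140), and the rocker is 65 mm long (given 64) with its raised end on the far side. Mixer yaw is 0.144 rad. These agree, so I'll press the bar.

```bash
cat >> h.py <<'E'
from scipy.spatial.transform import Rotation as Ro
def down(yaw,flip=False):
    # tool z down, jaw axis along own y of a thing turned by yaw
    x=np.array([-np.sin(yaw),np.cos(yaw),0])*(-1 if flip else 1);z=np.array([0,0,-1.]);y=np.cross(z,x)
    q=Ro.from_matrix(np.c_[x,y,z]).as_quat();return [q[3],q[0],q[1],q[2]]
def best(p,yaw):
    c=[(np.abs(np.array(j)-get_joint_pos()).max(),f) for f in(0,1) if (j:=inverse_kinematics(p,down(yaw,f))) is not None]
    print("ik",c);return down(yaw,min(c)[1])
yaw=.144;ux=np.array([np.cos(yaw),np.sin(yaw),0]);H=np.array([.6514,.301,.150])
def pad(th):
    a=.6-th;return H+ux*(-.15*np.cos(a)+.007*np.sin(a))+[0,0,.15*np.sin(a)+.007*np.cos(a)]
E
python3 - <<'E'
from h import *
print(pad(.04),pad(.6))
p=get_tcp_pos();command_gripper(0);movel([p[0],p[1],.34],v=.25)
a=pad(.04)+ux*.003;a[2]=.30
q=best(a,yaw);move_pose(a,q);print(get_time(),get_tcp_pos(),get_ft_force(),get_grip_width())
im=read_camera("wrist");cv2.imwrite("pics/w1.png",im[:,:,::-1])
E
```

```text
[0.5293 0.2833 0.2356] [0.503  0.2795 0.157 ]
ik [(np.float64(1.2258200194045268), 0), (np.float64(1.9157726341852668), 1)]
3.7917 [0.5318 0.2843 0.2996] [-0.5289  0.3503 -0.2535] 0.0042113566190953525
```

View pics/w1.png

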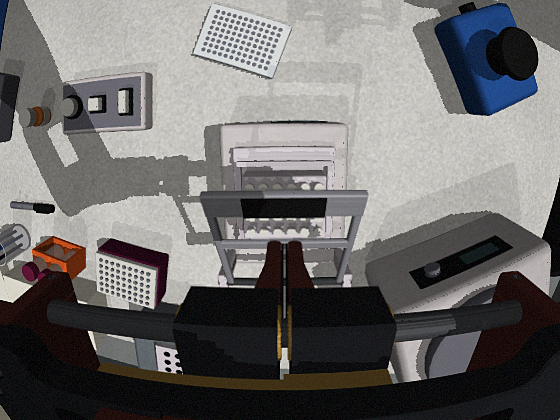

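The shut tips are at about (285,243) and the black pad is centred at about (285,207), centred sideways. I'll project the expected pad point into this view as a check.

```bash
cat >> h.py <<'E'
def wproj(P,tcp,q):
    c=camera_info("wrist");K=c["intrinsics"];T=np.eye(4);T[:3,:3]=Ro.from_quat([q[1],q[2],q[3],q[0]]).as_matrix();T[:3,3]=tcp
    v=(np.linalg.inv(T@c["tool_from_camera"])@np.r_[P,1])[:3];v=np.array([v[0],-v[1],-v[2]])
    r=np.hypot(v[0],v[1]);th=np.arctan2(r,v[2]);return K[:2,2]+K[0,0]*th*v[:2]/r
E
python3 - <<'E'
from h import *
t=get_tcp_pos();q=get_ee_rot()
for n,P in [("tcp",t),("pad.04",pad(.04)),("padmeas",[.5313,.2839,.2354]),("pad.6",pad(.6)),("round",[.4724,-.071,.055])]: print(n,wproj(P,t,q))
im=cv2.imread("pics/w1.png");b=blobs(im,(0,0,0),(50,50,50),(235,185,80,40));print([(x[0],x[1]) for x in b])
E
```

```text
tcp [283.7593 235.6392]
pad.04 [282.8319 203.9372]
padmeas [283.2073 206.2138]
pad.6 [283.1199 158.5874]
round [ 65.653  106.4758]
[(np.int32(1420), array([278.188 , 207.7373]))]
```

The wrist view agrees with the measured pad to within about 2 px. Pressing along the arc now.

Run:
```python
from h import *
off=ux*.003+np.array([.001,.0,0])
a=pad(.04)+off+[0,0,.012]
r=movel(a,v=.12,until_force=6);print(r,get_tcp_pos(),get_ft_force())
for th in(.15,.3,.45,.56):
    r=movel(pad(th)+off,v=.06,until_force=15);print(th,r,get_tcp_pos(),get_ft_force(),get_time())
    if r: break
else:
    e=pad(.6)+off;e[2]=.149
    r=movel(e,v=.02,until_force=9);print("end",r,get_tcp_pos(),get_ft_force(),get_time())
```

```text
False [0.5334 0.2841 0.2479] [-0.68   -0.6204  0.0122]
0.15 False [0.5247 0.2825 0.2214] [0.3757 0.197  0.4245] 5.0333
0.3 False [0.5155 0.2811 0.2007] [-0.3519 -0.3861 -0.4172] 5.5583
0.45 False [0.5096 0.2802 0.1789] [ 0.9326  0.4233 -0.1954] 6.0833
0.56 False [0.507  0.2798 0.1624] [ 1.3418  0.0336 -0.9716] 6.5083
end False [0.507  0.2799 0.149 ] [0.991  0.5108 0.5639] 7.3583
```

No contact force showed, so I'll look.

Run:
```python
from h import *
s=read_camera("scene")[:,:,::-1];w=read_camera("wrist")[:,:,::-1]
cv2.imwrite("pics/w2.png",w);cv2.imwrite("pics/s2.png",cv2.resize(s[60:310,320:520],None,fx=2.4,fy=2.4,interpolation=cv2.INTER_CUBIC))
```

```text
(no output)
```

View pics/w2.png

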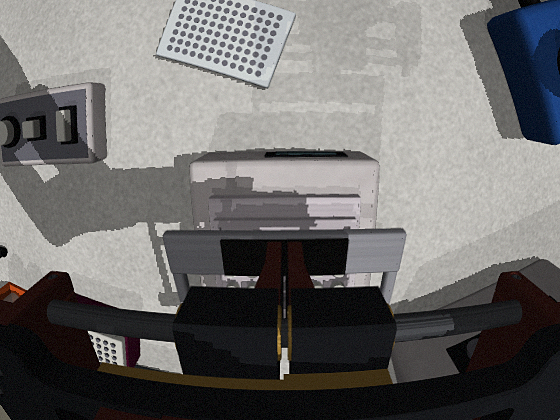

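View pics/s2.png

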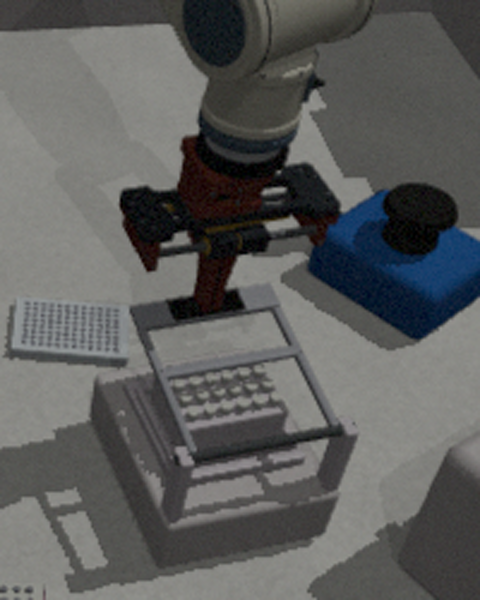

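Run:
```python
from h import *
def sproj(P):
    c=camera_info("scene");K=c["intrinsics"];v=np.linalg.inv(c["T"])@np.r_[P,1];return K[:2,2]+K[0,0]*np.array([v[0],-v[1]])/-v[2]
for th in (0,.04,.1,.2,.3,.4,.5,.6): print(th,pad(th),sproj(pad(th)),wproj(pad(th),get_tcp_pos(),get_ee_rot()))
print(sproj(get_tcp_pos()),wproj(get_tcp_pos(),get_tcp_pos(),get_ee_rot()))
im=cv2.resize(cv2.imread("pics/w2.png")[200:300,150:420],None,fx=2.9,fy=2.9);cv2.imwrite("pics/w2z.png",im)
t=read_camera("top")[:,:,::-1];cv2.imwrite("pics/t2.png",cv2.resize(t[150:270,90:220],None,fx=5,fy=5,interpolation=cv2.INTER_CUBIC))
```

```text
0 [0.5328 0.2838 0.2405] [414.6224 174.0305] [283.8492 365.9416]
0.04 [0.5293 0.2833 0.2356] [413.5569 174.6844] [283.85   353.1687]
0.1 [0.5244 0.2826 0.2281] [412.0268 175.8537] [283.8536 334.655 ]
0.2 [0.5174 0.2816 0.2149] [409.6656 178.282 ] [283.8652 306.2895]
0.3 [0.5116 0.2807 0.201 ] [407.5508 181.2716] [283.8823 281.8765]
0.4 [0.5073 0.2801 0.1867] [405.6914 184.7772] [283.9031 261.8319]
0.5 [0.5044 0.2797 0.1719] [404.0938 188.7527] [283.9261 246.098 ]
0.6 [0.503  0.2795 0.157 ] [402.7622 193.1523] [283.9502 234.3338]
[402.8184 196.9084] [283.7598 235.6393]
```

View pics/w2z.png

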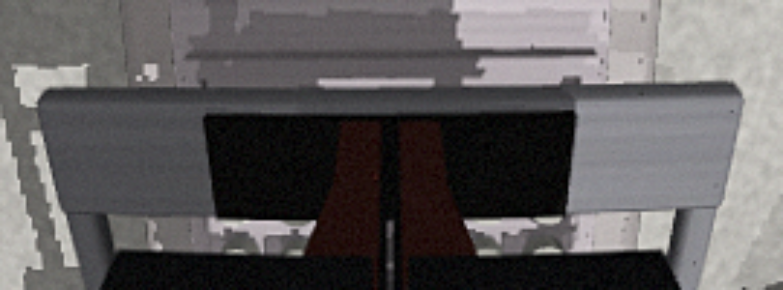

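View pics/t2.png

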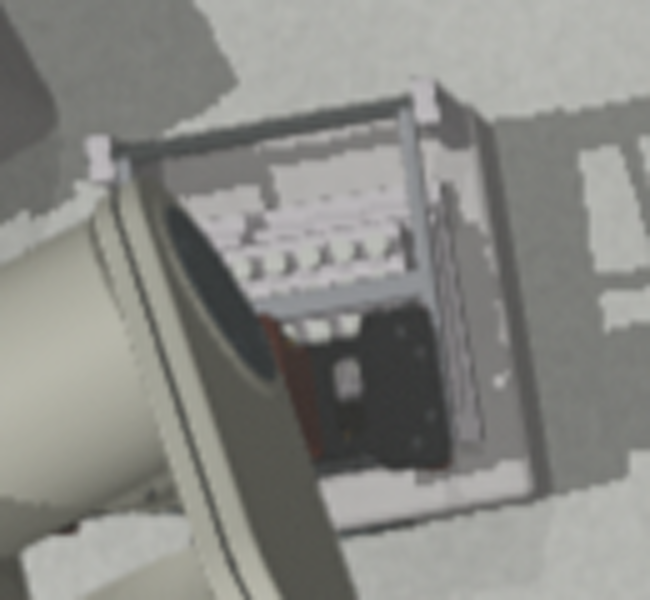

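```bash
cat >> h.py <<'E'
def wray(p,tcp,q):
    c=camera_info("wrist");K=c["intrinsics"];T=np.eye(4);T[:3,:3]=Ro.from_quat([q[1],q[2],q[3],q[0]]).as_matrix();T[:3,3]=tcp
    u=(np.array(p)-K[:2,2])/K[0,0];th=np.hypot(*u);d=np.array([np.sin(th)*u[0]/th,-np.sin(th)*u[1]/th,-np.cos(th)])
    M=T@c["tool_from_camera"];return M[:3,3],M[:3,:3]@d
def tri2(r1,r2):
    A=np.c_[r1[1],-r2[1]];s=np.linalg.lstsq(A,r2[0]-r1[0],rcond=None)[0]
    a=r1[0]+s[0]*r1[1];b=r2[0]+s[1]*r2[1];return (a+b)/2,np.linalg.norm(a-b)
E
python3 - <<'E'
from h import *
t=get_tcp_pos();q=get_ee_rot();print(t,get_ft_force(),get_time())
W=lambda x,y:wray((x/2.9+150-.3,y/2.9+200-.3),t,q);S=lambda x,y:ray("scene",(x/2.4+320-.3,y/2.4+60-.3))
for n,w,s in [("patch c",(390,165),(207,305)),("plate -y front",(40,95),(132,303)),("plate +y front",(742,88),(275,287)),("plate +y rear",(722,207),(283,308)),("plate -y rear",(60,213),(140,327)),("tip",(390,118),(205,312))]: print(n,*tri2(W(*w),S(*s)))
s=cv2.imread("pics/s2.png");cv2.imwrite("pics/s2z.png",cv2.resize(s[210:360,110:310],None,fx=4,fy=4))
E
```

```text
[0.507  0.2799 0.1491] [ 0.2551  0.4011 -0.1703] 7.5083
patch c [0.5073 0.2809 0.1805] 0.0015261846284494245
plate -y front [0.5019 0.2113 0.1837] 0.0014504637912161665
plate +y front [0.4838 0.3515 0.1758] 0.004184481844942553
plate +y rear [0.5111 0.3533 0.1747] 0.0005561757585248587
plate -y rear [0.5301 0.2138 0.1793] 0.0007255767278909571
tip [0.5031 0.2812 0.1677] 0.003486652859523177
```

View pics/s2z.png

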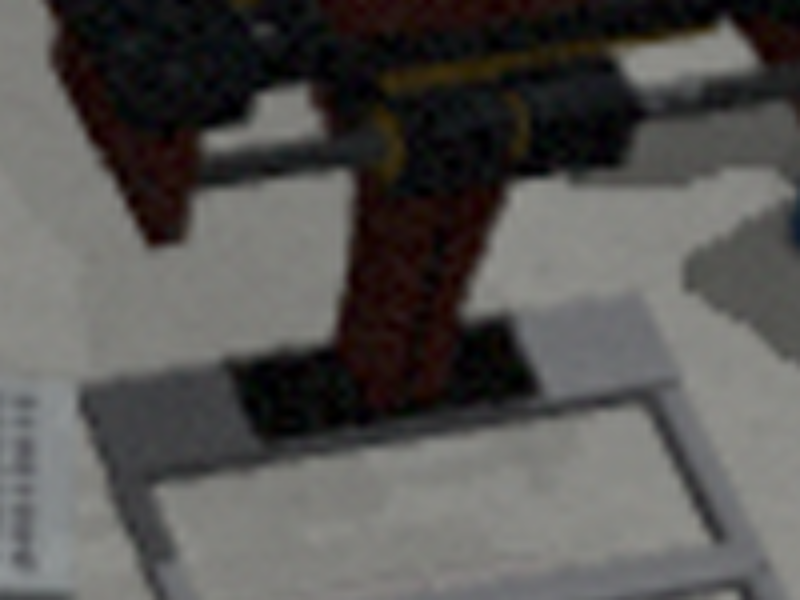

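Run:
```python
from h import *
t=np.array(get_tcp_pos());q=get_ee_rot();R=Ro.from_quat([q[1],q[2],q[3],q[0]]).as_matrix()
for z in(0,-.019,-.03,-.04):
  print(z,[wproj(t+R@np.array([0,y,z]),t,q).round(1).tolist() for y in(-.01,0,.01)],[wproj(t+R@np.array([x,-.01,z]),t,q)[0].round(1) for x in(-.0135,.0135)])
w=cv2.imread("pics/w1.png");cv2.imwrite("pics/w1z.png",cv2.resize(w[180:300,200:370],None,fx=4.6,fy=4.6))
print(get_grip_width(),get_joint_pos())
```

```text
0 [[283.7, 221.2], [283.8, 235.6], [283.8, 249.5]] [np.float64(262.8), np.float64(304.7)]
-0.019 [[283.7, 232.0], [283.7, 247.5], [283.7, 262.4]] [np.float64(260.8), np.float64(306.6)]
-0.03 [[283.6, 239.2], [283.7, 255.4], [283.7, 270.8]] [np.float64(259.5), np.float64(307.8)]
-0.04 [[283.6, 246.5], [283.6, 263.4], [283.7, 279.3]] [np.float64(258.1), np.float64(309.1)]
0.005481249972100271 [ 0.4839  0.4038  1.7632 -0.      0.9744 -1.2308]
```

View pics/w1z.png

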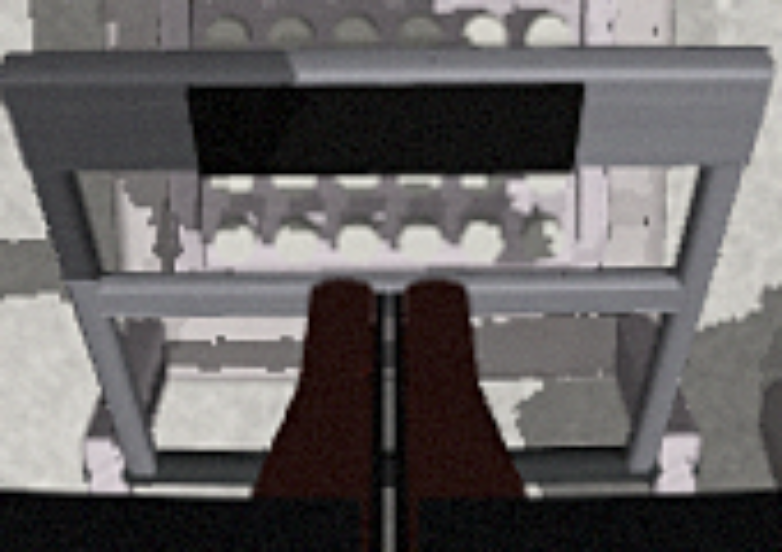

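The bar came down with the tips but stopped at about 0.43 rad. Two rays put the pad at z 0.180, while the reported TCP is at 0.149. In both views the tips end on the pad face, and the tip position in the wrist view fits fingers that end about 30 mm above the nominal TCP. No force limit has tripped. I'll carry on gently under a force stop and watch.

Run:
```python
from h import *
off=ux*.003+np.array([.001,.0,0])
for z in (.142,.135):
    e=pad(.6)+off;e[2]=z
    r=movel(e,v=.03,until_force=7);print(r,get_tcp_pos(),get_ft_force(),get_effort()[1:3],get_time())
    if r: break
s=read_camera("scene")[:,:,::-1];w=read_camera("wrist")[:,:,::-1]
a=cv2.resize(w[190:310,150:420],None,fx=2.2,fy=2.2);b=cv2.resize(s[140:280,350:480],None,fx=2.2,fy=2.2,interpolation=cv2.INTER_CUBIC)
c=np.zeros((600,600,3),np.uint8);c[:264,:594]=a;c[270:270+308,:286]=b;cv2.imwrite("pics/c3.png",c)
```

```text
False [0.5067 0.2798 0.1416] [ 0.3185 -0.2492  0.0194] [-50.8441 -24.4157] 7.8917
False [0.5067 0.2798 0.1347] [ 0.0884 -0.0839  0.4348] [-51.0431 -24.0762] 8.275
```

View pics/c3.png

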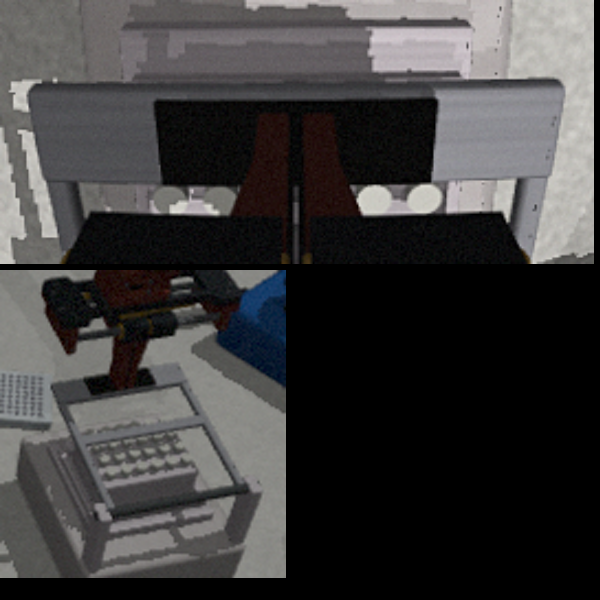

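The bar keeps following, at about 0.53 rad, and the same ~31 mm offset holds. Continuing to the stop.

Run:
```python
from h import *
off=ux*.003+np.array([.001,.0,0])
for z in (.130,.126,.122,.118,.114):
    e=pad(.6)+off;e[2]=z
    r=movel(e,v=.02,until_force=8);print(r,get_tcp_pos(),get_ft_force(),get_time())
    if r: break
s=read_camera("scene")[:,:,::-1];w=read_camera("wrist")[:,:,::-1]
a=cv2.resize(w[190:310,150:420],None,fx=2.2,fy=2.2);b=cv2.resize(s[140:280,350:480],None,fx=2.2,fy=2.2,interpolation=cv2.INTER_CUBIC)
c=np.zeros((600,600,3),np.uint8);c[:264,:594]=a;c[270:270+308,:286]=b;cv2.imwrite("pics/c4.png",c)
```

```text
False [0.5068 0.2798 0.1298] [-0.1532  0.4064 -0.2962] 8.775
False [0.5068 0.2798 0.1258] [-0.7422  0.1832  0.0222] 9.125
False [0.5068 0.2798 0.1218] [ 0.4529 -0.6056 -0.5609] 9.475
True [0.5071 0.28   0.1211] [-2.1295 -1.6747  8.2481] 9.6833
```

View pics/c4.png

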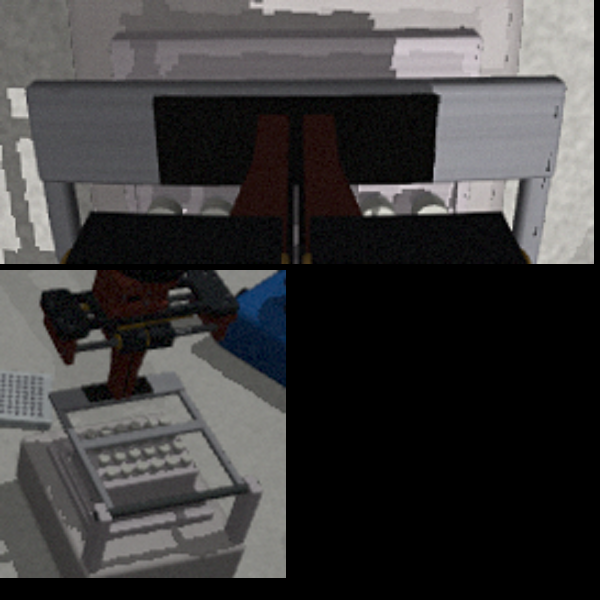

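The hard stop was reached: 8 N within under 1 mm, and the scene pixel (403.2,193.6) matches the prediction for 0.6 rad, (402.8,193.2). The real tips therefore sit about 35 mm above the TCP reading. I'll retract, verify with two views, then go above the rocker.

Run:
```python
from h import *
p=get_tcp_pos();movel([p[0],p[1],.24],v=.2)
a=np.array([.5142,-.2907,.16]);q=best(a,-.15);move_pose(a,q);print(get_time(),get_tcp_pos(),get_ft_force())
s=read_camera("scene")[:,:,::-1];t=read_camera("top")[:,:,::-1];w=read_camera("wrist")[:,:,::-1]
cv2.imwrite("pics/s5.png",s);cv2.imwrite("pics/t5.png",t);cv2.imwrite("pics/w5.png",w)
bt=blobs(t,(0,0,0),(60,60,60),(115,205,60,50));bs=blobs(s,(0,0,0),(55,55,55),(380,160,60,50))
for b in bt+bs: print(b[0],b[1],np.array(b[2]))
a=max(bt,key=lambda b:b[0])[2][:2];b=max(bs,key=lambda b:b[0])[2][:2];print(tri(a,b),pad(.6))
for P in([.5142,-.2907,.07],[.4925,-.2874,.062],[.4724,-.071,.055]):print(wproj(P,get_tcp_pos(),get_ee_rot()))
```

```text
ik [(np.float64(1.0185834729458945), 0), (np.float64(2.4169794619236935), 1)]
12.6083 [ 0.5147 -0.29    0.1601] [ 0.483  -0.8622 -0.3567]
239 [151.5439 238.9874] [151.542  238.9044   8.3417  28.7904  79.992 ]
227 [402.652  193.9912] [402.5805 193.9564   7.8783  30.7021  79.992 ]
(array([0.5027, 0.279 , 0.1542]), np.float64(0.0011822359796417724)) [0.503  0.2795 0.157 ]
[283.1616 198.3012]
[283.1973 173.128 ]
[483.8346 127.7387]
```

View pics/s5.png

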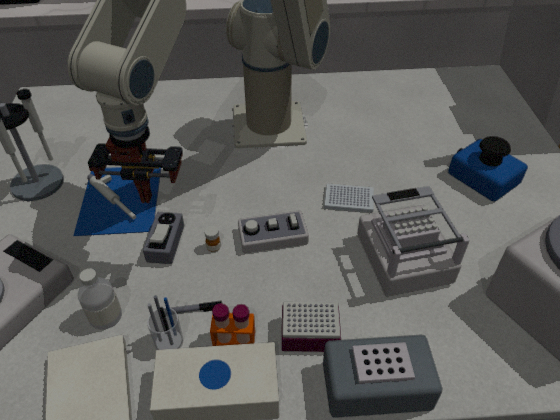

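View pics/w5.png

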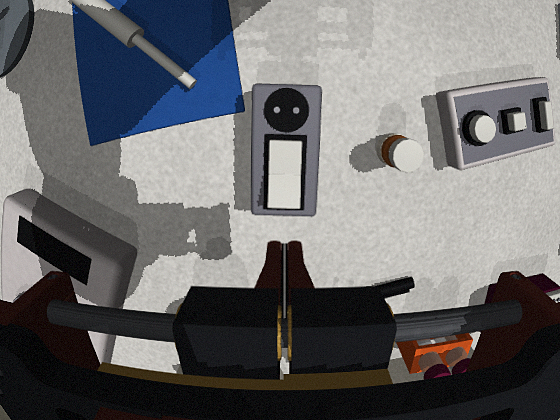

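The clamp pad now measures (0.503,0.279,0.154), expected z 0.157, so it is fully down. In the wrist view the rocker spans rows 138–210, with its raised half centred at about (284,193). The expected press point projects to (283,198), which matches. Pressing the rocker.

Run:
```python
from h import *
a=np.array([.5142,-.2907,.055]);r=movel(a,v=.15,until_force=6);print(r,get_tcp_pos(),get_time())
if not r:
  for z in np.arange(.045,.014,-.004):
    a[2]=z;r=movel(a,v=.02,until_force=8);print(r,get_tcp_pos(),get_ft_force(),get_time())
    if r: break
s=read_camera("scene")[:,:,::-1];w=read_camera("wrist")[:,:,::-1]
A=cv2.resize(w[60:300,180:400],None,fx=2,fy=2);b=cv2.resize(s[190:280,130:210],None,fx=4,fy=4,interpolation=cv2.INTER_CUBIC)
c=np.zeros((480,800,3),np.uint8);c[:480,:440]=A;c[:360,450:770]=b;cv2.imwrite("pics/c6.png",c)
```

```text
False [ 0.5148 -0.291   0.0557] 13.6083
False [ 0.5142 -0.2907  0.0449] [-0.2721 -0.3799 -0.3476] 14.2583
False [ 0.5141 -0.2906  0.0408] [-0.1629  0.3727  0.1997] 14.6083
False [ 0.5143 -0.2908  0.037 ] [ 0.9809 -0.2589  0.8902] 14.9583
False [ 0.514  -0.2906  0.0328] [ 0.591  -0.0786  0.5107] 15.3083
False [ 0.5137 -0.2905  0.0287] [-0.3538 -0.1178  0.2281] 15.6583
True [ 0.514  -0.2905  0.0272] [-1.1693  0.7916  7.243 ] 15.875
```

View pics/c6.png

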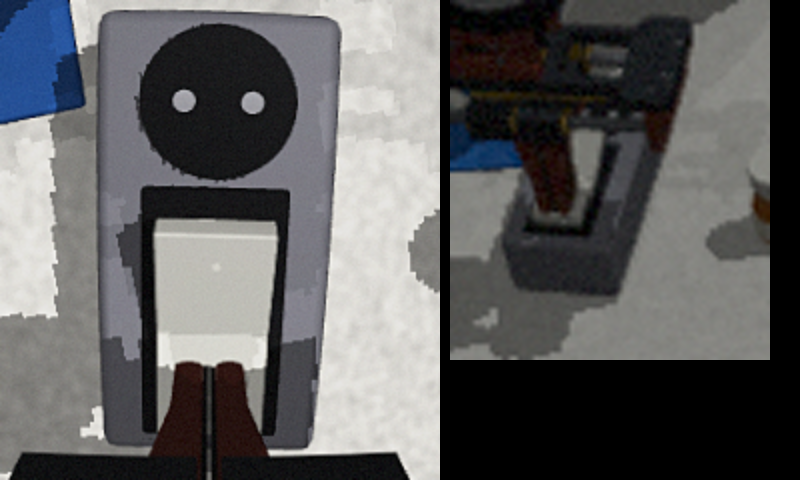

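The stop was reached at TCP 0.0272, so tip ≈ 0.062, as expected for fully on. The near end of the rocker now stands up. I'll retract, verify, and go above the round key with the jaw axis along the pod's x to stay clear of the jar.

Run:
```python
from h import *
p=get_tcp_pos();movel([p[0],p[1],.15],v=.2)
a=np.array([.4724,-.071,.15]);q=best(a,.11+np.pi/2);move_pose(a,q);print(get_time(),get_tcp_pos(),get_ft_force())
s=read_camera("scene")[:,:,::-1];t=read_camera("top")[:,:,::-1];w=read_camera("wrist")[:,:,::-1]
cv2.imwrite("pics/w7.png",w)
k=lambda im,x,y,ww,h,f:cv2.resize(im[y:y+h,x:x+ww],None,fx=f,fy=f,interpolation=cv2.INTER_CUBIC)
c=np.zeros((600,800,3),np.uint8);c[:600,:400]=k(s,140,205,60,90,20/3);c[:360,400:]=k(t,360,200,80,36*2,5)[:360,:400];cv2.imwrite("pics/c7.png",c)
print(wproj([.4724,-.071,.055],get_tcp_pos(),get_ee_rot()))
```

```text
ik [(np.float64(1.6714082611705918), 1)]
18.225 [ 0.4724 -0.0712  0.1496] [-0.8489  1.2522  0.1724]
[284.4375 196.8505]
```

View pics/w7.png

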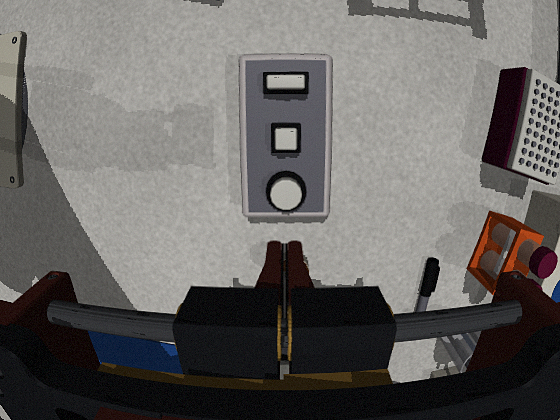

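View pics/c7.png

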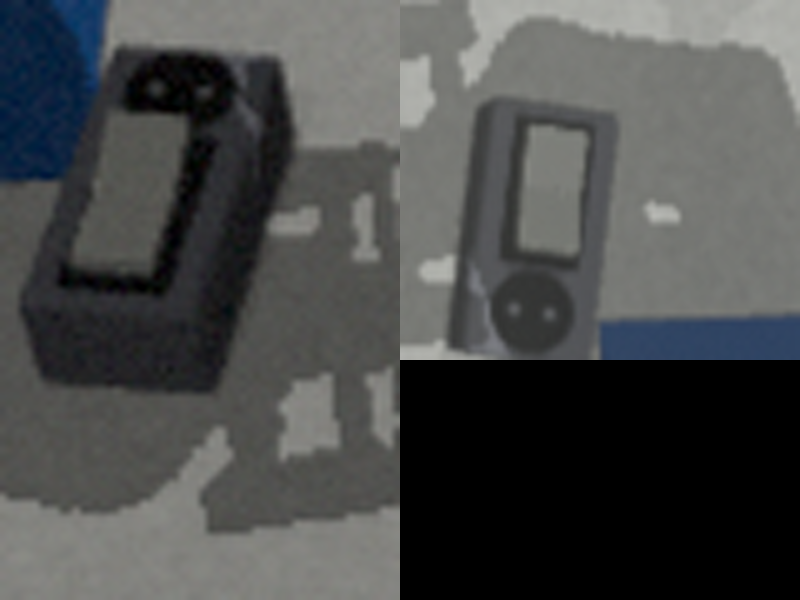

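The rocker's far end now lies flat, and the box hasn't moved. The round key is at (286,194) in the wrist view, against a predicted (284,197), about 2 mm off. I'll correct by the wrist ray and press.

Run:
```python
from h import *
o,d=wray((286,194.5),get_tcp_pos(),get_ee_rot());P=o+d*(.055-o[2])/d[2];print("key wrist",P)
a=(P+np.array([.4724,-.071,.055]))/2
a[2]=.035;r=movel(a,v=.12,until_force=6);print(r,get_tcp_pos(),get_ft_force(),get_time())
if not r:
  f0=get_ft_force()[2]
  for z in (.022,.019,.016,.013,.010):
    a[2]=z;r=movel(a,v=.02,until_force=8);f=np.mean([get_ft_force()[2] for _ in range(3)]);print(r,get_tcp_pos(),f,get_time())
    if r or f>10: break
cv2.imwrite("pics/w8.png",read_camera("wrist")[:,:,::-1])
```

```text
key wrist [ 0.4736 -0.0686  0.055 ]
False [ 0.4735 -0.0699  0.0355] [ 0.3492 -0.3265  0.113 ] 19.4833
False [ 0.473  -0.0698  0.022 ] 0.45785519512492395 20.2833
False [ 0.4734 -0.0699  0.0191] 1.9255502552098152 20.5833
False [ 0.4733 -0.0699  0.0161] 2.389970189273952 20.8833
True [ 0.4734 -0.0699  0.0141] 11.531383774482322 21.1
```

View pics/w8.png

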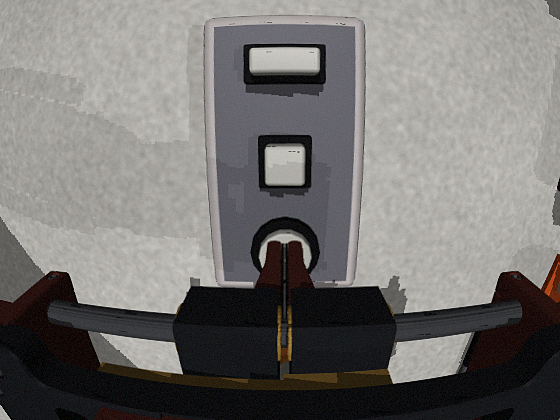

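The key started to resist at TCP 0.020 and hit its hard stop at 0.0141, which is the 6 mm travel, with the tips centred on it. I'll lift straight up and check everything.

Run:
```python
from h import *
p=get_tcp_pos();movel([p[0],p[1],.15],v=.15)
cv2.imwrite("pics/w9.png",read_camera("wrist")[:,:,::-1])
movel([p[0]-.02,p[1],.27],v=.2)
s=read_camera("scene")[:,:,::-1];t=read_camera("top")[:,:,::-1];cv2.imwrite("pics/s9.png",s);cv2.imwrite("pics/t9.png",t)
bt=blobs(t,(0,0,0),(60,60,60),(115,205,60,50));bs=blobs(s,(0,0,0),(55,55,55),(380,160,60,50))
a=max(bt,key=lambda b:b[0])[2][:2];b=max(bs,key=lambda b:b[0])[2][:2];print("pad",tri(a,b))
a=[cv2.imread(f"pics/w{i}.png") for i in(7,9)]
d=cv2.absdiff(*a)[40:225].max(2);print("w7/w9 diff",d.mean(),(d>60).sum())
for w in a:print([(b[0],b[1].round(1)) for b in blobs(w,(170,)*3,(255,)*3,(255,65,60,150),60)])
print(get_time(),get_ft_force(),get_qvel())
```

```text
Traceback (most recent call last):
ValueError: max() iterable argument is empty
```

View pics/s9.png

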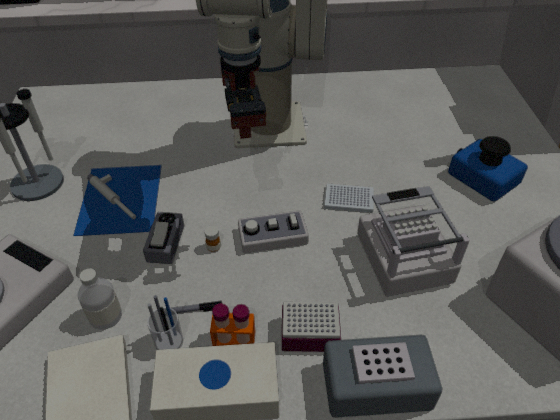

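View pics/t9.png

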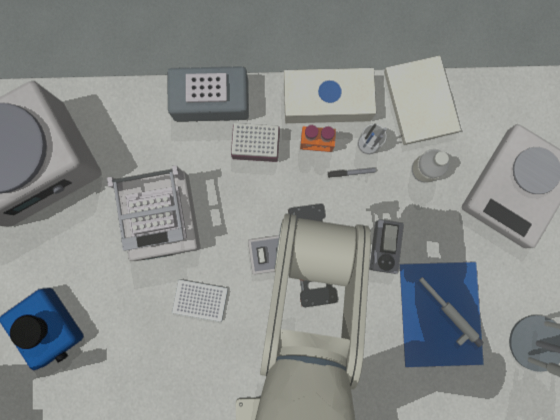

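View pics/w9.png

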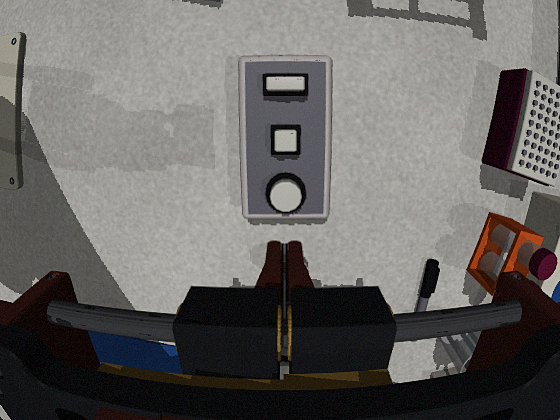

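The bar is down and the rocker is over. The round key is up again at (286,195), as before the press, the other keys look unchanged, and the bystanders sit where they were. The pad check only missed its brightness threshold, so I'll redo it and hand in.

Run:
```python
from h import *
t=cv2.imread("pics/t9.png");s=cv2.imread("pics/s9.png")
bt=blobs(t,(0,0,0),(85,85,85),(130,225,45,25));bs=blobs(s,(0,0,0),(55,55,55),(380,180,50,28))
f=lambda B:max(B,key=lambda b:b[0])[2][:2]
if bt and bs: print("pad",tri(f(bt),f(bs)),f(bt),f(bs))
print(get_time(),get_tcp_pos(),get_ft_force())
job_done()
```

```text
pad (array([0.5023, 0.2787, 0.1537]), np.float64(0.0015870036009918002)) (151.78188133239746, 239.09731483459473) (402.50000190734863, 194.0)
23.1167 [ 0.4526 -0.0697  0.2684] [ 0.7752 -0.0538  0.1145]
the job is handed in; nothing more can be done
```

I pressed the hold-down bar, the rocker and the round key in that order with the fingers shut. I handed the job in at 23.1 s with the arm clear of everything.

- **Bar:** pushed to its hard stop at about 8 N. Two views afterwards put the pad at (0.502, 0.279, 0.154) m. The expected height with the bar fully down is 0.157 m, a difference within camera error.
- **Rocker:** stopped hard with the tips at about 62 mm, the height given for fully on. The pictures show it tipped over and the power box where it was.
- **Round key:** resisted over about 6 mm and then stopped hard at about 11 N. After lifting, it was back up in the wrist view. The square and oblong keys, the tube block and the bystanders looked unchanged by eye; I did not measure them.

**What disagreed:**
- **Finger length:** the closed tips sit about 35 mm above the reported TCP, not at it. I noticed this when the bar had come only to about 0.43 rad at the height I first aimed for, so I continued under a force stop. The three hard stops all fit that offset.
- **Force reading:** it showed almost nothing while the bar and rocker were moving, where 2–3 N was expected. I relied on the hard stops and pictures instead.

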